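# Find the stamped crate and push it to dispatch

## Robot

A 6-joint arm with a two-finger parallel gripper is mounted at the origin on the work surface. World frame = base frame: x ahead of the robot, y to its left, z up, the work surface at z = 0. Lengths are in m, angles in rad, forces in N, time in s.
With the tool pointing down it reaches from about 0.35 to 0.775 m from the base axis. Payload 7.3 kg.
Tool frame: the origin (TCP) lies on the centre line of the jaws, within the pads' length; the fingertips stand 25 mm ahead of it and the grasp point (between the pads) lies 6 mm ahead of it; z points along the fingers, y is the line along which they close (so a half turn about z gives the same grasp; the last joint's range is limited). The gripper opens to 92 mm and grips with 3 to 60 N. Pads are 19 mm wide; open, the fingers measure 130 mm over their backs; the gripper's body (75 mm by 190 mm) begins 47 mm behind the grasp point.
Start: joints at [1.085, 0.342, 1.524, -0, 1.275, -0.146], TCP at [0.175, 0.495, 0.252] pointing down, gripper open.
Joint ranges: [-2.53, 2.53], [-0.77, 2.02], [0.04, 2.7], [-1, 4.14], [0.28, 2.66], [-3.11, 3.11]. Speed limits (rad/s): [2.57, 2.57, 3.14, 3.14, 3.14, 3.14].

## Interface

Orientations are given as [roll, pitch, yaw] about the fixed x, y, z axes, in that order (R = Rz(yaw) Ry(pitch) Rx(roll)).
In Python, from cell import status, read_camera, camera_info, ticket, models gives the robot as it stands.
- The arm moves only by the tool send_rows, never from a script. Its argument "plan" is a list of rows, each an object with "offset": the shift along the tool's x, y, z in mm, a list of three; "yaw": the turn about the tool's z in rad. In form: [{"offset": [dx, dy, dz], "yaw": yaw}, ...]. A call has 1 to 20 rows; each row shifts and turns the commanded pose from where the row before left it, along the tool's axes as they then stand; what a row does not reach is not made up. A row lasts 1/10 s, in which the tool goes at most 50 mm and 8.59 degrees, less where a joint would pass 70% of its speed; a pose out of reach is approached as far as the arm can. A call is refused whole if a number of a shift passes 50 or a number of a turn 0.15, either way. A call with a gripper value outside its range is refused whole. "hand" is the closure, from 0 (fully open) to 1 (shut), set as the call begins (left out, the last holds). The fingers move at their own pace and stop on an object; "squeeze" is the grip in N (left out, the last holds). Time passes only in rows, so rows that do not move let the fingers close. It gives the time, the measured TCP pose, the force, the opening and the grip force at its end, in the units of the state.
- status.observe(): the state, without advancing time (a new reading comes with each control period).
- read_camera(name): name is "side" or "top"; returns the picture (384x512x3 uint8, red, green, blue); there is no depth.
- camera_info(name): a dict with "vfov" (degrees; the focal length in pixels is half the picture's height over the tangent of half this angle, whatever the lens; pixels are square), "cx", "cy" (the principal point, pixels), "distortion" ([k1, k2, p1, p2, k3] as OpenCV has them; the pictures are not rectified), "origin" and "attitude" of the camera in the world. Camera axes: x right, y down, z forward; pixel columns grow to the right and rows downward; lengths in m; the calibration is good to about 2 mm. A picture is of the moment at which its call begins. camera_info takes no time and is no camera call.
- ticket.hand_in(): hands the job in; it is judged then, once.
Trained networks look in the newest picture that a camera, given by its name, has taken for a name from the list of things; names that differ only in an ending like _2 or _b are one class to them, and where a whole thing is asked for, a point or a joint stands for the part that bears it (a point fixed in the world has none). Each returns a list of dicts, best first, with "conf" (0 to 1); they miss things now and then, are a little off and sometimes report something else, mostly with a low value. They report only what shows in the picture. A call takes as long as a camera call. They do not tell look-alikes from the thing itself.
- models.regions_of(camera, label): "mask" (384x512 bool, what is visible of it) and "extent" ([left, top, right, bottom] in pixels, round what is visible of it).
The state is a dict: "time": time; "qpos": joint angles; "qvel": joint speeds; "joint_efforts": joint torques, N m; "tool_pos": TCP position; "tool_rot": TCP orientation; "contact_force": force on the tool from outside, world axes, zero at the start; "torque": the same for the moment, N m; "opening": finger opening in m; "grip_force": force on a finger pad.
Only numpy, scipy, OpenCV 4.12 (cv2) and the standard library are available. Lean on these libraries where they do the work, as an engineer would, in place of code of your own. Each camera call takes 0.05 s, during which the arm holds its last target. There are 200 camera calls.

## Task

Two empty black crates stand on the mat, one on each side of the yellow-taped dispatch lane, and one of them has a round green stamp under its base. With the fingertips, tip each crate over onto its side where it stands so that its base can be seen, easing it down instead of letting it slam, and then push the stamped one, lying as it is, sideways into the lane until all of it is between the two tapes. Never pick up or carry a crate, leave the other one lying on its side clear of the lane, and do not push the other things on the bench aside.

Things in the scene. Friction and masses are not known exactly. Their poses are not given: they have to be found in the camera images.
- crate_stamped: the black crate with the round green-and-white stamp (58 mm across) under its base; seen from above it is just like the other. 90 mm front to back (x) x 130 mm (y) x 110 mm high, open top, walls and floor 4 mm thick, empty, about 0.4 kg, loose on a 2 mm rubber mat that grips well (mat top at z = 0.002). Origin: centre of the underside of its base. Its x points to its far side, y to its left end, z from base to open top
- stamped_mid (a point): centre of the same crate (stamped), half-way up: 45 mm from its front and back, 65 mm from its ends, 55 mm from base and rim; same axes as the crate
- stamped_base_near (a point): on the same crate (stamped): middle of the near (-x) long edge of its base, named as the crate stands at the start
- stamped_base_far (a point): on the same crate (stamped): middle of the far (+x) long edge of its base, named as the crate stands at the start
- stamped_base_left (a point): on the same crate (stamped): middle of the left (+y) edge of its base, named as the crate stands at the start
- stamped_base_right (a point): on the same crate (stamped): middle of the right (-y) edge of its base, named as the crate stands at the start
- stamped_rim_left (a point): on the same crate (stamped): middle of the top of its left (+y) end wall, named as the crate stands at the start
- stamped_rim_right (a point): on the same crate (stamped): middle of the top of its right (-y) end wall, named as the crate stands at the start
- crate_plain: the other black crate, of the same size, with nothing stamped under its base. 90 mm front to back (x) x 130 mm (y) x 110 mm high, open top, walls and floor 4 mm thick, empty, about 0.4 kg, loose on a 2 mm rubber mat that grips well (mat top at z = 0.002). Origin: centre of the underside of its base. Its x points to its far side, y to its left end, z from base to open top
- plain_mid (a point): centre of the same crate (plain), half-way up: 45 mm from its front and back, 65 mm from its ends, 55 mm from base and rim; same axes as the crate
- plain_base_near (a point): on the same crate (plain): middle of the near (-x) long edge of its base, named as the crate stands at the start
- plain_base_far (a point): on the same crate (plain): middle of the far (+x) long edge of its base, named as the crate stands at the start
- plain_base_left (a point): on the same crate (plain): middle of the left (+y) edge of its base, named as the crate stands at the start
- plain_base_right (a point): on the same crate (plain): middle of the right (-y) edge of its base, named as the crate stands at the start
- lane_mid (a point): centre of the dispatch lane, on the mat: a strip running along x (away from the robot) between two yellow tapes 20 mm wide, flat on the mat; the clear width between the tapes is 190 mm (95 mm to either side of this point, along y), the length 560 mm (280 mm to either side, along x). Its y is the lane's width
- full_crate: blue crate full of circuit boards, 120 x 170 x 80 mm, at the lane's far end; not part of the job. Origin: under its middle
- multimeter: orange multimeter lying on its back, 92 x 180 x 40 mm; not part of the job. Origin: under its middle
- screwdriver: screwdriver with red handle, 190 mm long, lying; not part of the job
- flux_bottle: small bottle with red cap, 40 mm across, 100 mm tall; not part of the job. Origin: under its middle
- parts_cup: grey cup, 70 mm across, 50 mm tall; not part of the job. Origin: under its middle
- solder_reel: reel of solder, 60 mm across, 46 mm tall; not part of the job. Origin: under its middle
- circuit_board: green circuit board lying flat, 100 x 140 mm, about 12 mm tall; not part of the job. Origin: under its middle
- tweezers: tweezers lying flat, 120 mm long, 8 mm tall; not part of the job. Origin: under its middle
There are look-alikes about, which are no part of the job. What is shaped like the crate_plain but pink is not meant.

How it is judged:
On the way:
1. both crates lie on their sides at once, at rest, each still on its own side of the lane (angle between stamped_mid's own z axis and vertical between 1.35 and 1.79 rad and height (world z) of each of stamped_mid, plain_mid below 0.075 m and angle between plain_mid's own z axis and vertical between 1.35 and 1.79 rad and (y of stamped_mid in the frame of lane_mid above 0.165 m or y of stamped_mid in the frame of lane_mid below -0.165 m) and (y of plain_mid in the frame of lane_mid above 0.165 m or y of plain_mid in the frame of lane_mid below -0.165 m) and linear speed of each of crate_stamped, crate_plain below 0.02 m/s and angular speed of each of crate_stamped, crate_plain below 0.1 rad/s), for 0.2 s.
At the end, for the whole second after the job is handed in: both crates lie on their sides (77 to 103 degrees from upright) at rest; the stamped one's four base and rim end points are between the tapes (within 97 mm of the lane's centre line), within its length; the plain one's centre is over 165 mm from that line (angle between stamped_mid's own z axis and vertical between 1.35 and 1.79 rad and height (world z) of each of stamped_mid, plain_mid below 0.075 m and angle between plain_mid's own z axis and vertical between 1.35 and 1.79 rad and y of stamped_base_left in the frame of lane_mid between -0.097 and 0.097 m and y of stamped_base_right in the frame of lane_mid between -0.097 and 0.097 m and y of stamped_rim_left in the frame of lane_mid between -0.097 and 0.097 m and y of stamped_rim_right in the frame of lane_mid between -0.097 and 0.097 m and x of stamped_mid in the frame of lane_mid between -0.25 and 0.2 m and (y of plain_mid in the frame of lane_mid above 0.165 m or y of plain_mid in the frame of lane_mid below -0.165 m) and linear speed of each of crate_stamped, crate_plain below 0.02 m/s and angular speed of each of crate_stamped, crate_plain below 0.1 rad/s); the robot touches nothing.
It fails at once if a crate is lifted off the mat (all four edges of its base more than 15 mm above it) (height (world z) of each of stamped_base_near, stamped_base_far, stamped_base_left, stamped_base_right above 0.017 m or height (world z) of each of plain_base_near, plain_base_far, plain_base_left, plain_base_right above 0.017 m).
It fails at once if a crate is let slam down (it turns faster than 6 rad/s) (angular speed of any of crate_stamped, crate_plain above 6 rad/s).
It fails at once if another thing on the bench is pushed aside (moved more than 25 mm) (distance of any of full_crate, multimeter, screwdriver, flux_bottle, parts_cup, solder_reel, circuit_board, tweezers from where it was at the start of the episode above 0.025 m).
It also fails if it takes over 64 s, if anything falls off the work surface, if the arm or the gripper's body presses on something with over 40 N, if the wrist force passes 120 N, or if a joint passes its speed limit or range.

## Working session

There is one attempt and no reset: what is moved stays moved. The work goes in short steps, Python scripts to look and compute and a tool call to move; the robot and the scene stay as the last step left them, time stands still between calls to the robot, and variables do not carry over. Pictures are saved under pics/ and viewed, at most 10 in all, crops included, and the job is handed in when it is done.

Besides the shell and the picture viewer there is one more tool, called after ">>>" by a JSON object that holds its "method" and its "body", one argument or row to a line. send_rows: Moves the arm, as the interface text tells. Its arguments: {"type":"object","properties":{"plan":{"type":"array"},"hand":{"type":"number"},"squeeze":{"type":"number"}},"required":["plan"]}

```bash
mkdir -p pics; python3 - <<'E'
from cell import status, read_camera, camera_info, ticket, models
import cv2,numpy as np
s=status.observe();print(s['time'],s['tool_pos'],s['tool_rot'],s['opening'])
for c in('top','side'):
    print(c,camera_info(c))
    im=read_camera(c);cv2.imwrite(f'pics/{c}0.png',im[:,:,::-1])
    for l in('crate_stamped','crate_plain','lane_mid','full_crate','multimeter','screwdriver','flux_bottle','parts_cup','solder_reel','circuit_board','tweezers'):
        try:print(l,[(round(r['conf'],2),[int(v) for v in r['extent']]) for r in models.regions_of(c,l)][:4])
        except Exception as e:print(l,e)
E
```

```text
0.0 [0.17480787 0.49466236 0.25107166] [-3.14011550e+00 -1.89210359e-04  2.80180790e+00] 0.09174636941910469
top {'vfov': 47.186260748678336, 'cx': 257.6026313426444, 'cy': 194.51844561601592, 'distortion': array([-0.06874731,  0.        ,  0.        ,  0.        ,  0.        ]), 'origin': array([ 0.4601722 , -0.10557054,  1.6350376 ]), 'attitude': array([-3.04373667e+00, -2.64044363e-03, -1.56649717e+00])}
crate_stamped [(0.92, [133, 188, 175, 218])]
crate_plain [(0.69, [290, 193, 332, 220]), (0.67, [401, 231, 457, 277])]
lane_mid [(0.56, [209, 121, 266, 270])]
full_crate [(0.62, [211, 127, 262, 165]), (0.22, [269, 158, 282, 170])]
multimeter [(0.9, [146, 146, 198, 177])]
screwdriver [(0.79, [300, 141, 312, 169])]
flux_bottle [(0.65, [272, 159, 282, 170])]
parts_cup [(0.76, [86, 190, 108, 210])]
solder_reel [(0.6, [344, 200, 364, 212]), (0.22, [130, 191, 176, 218])]
circuit_board [(0.92, [351, 232, 392, 262])]
tweezers [(0.46, [79, 225, 92, 250])]
side {'vfov': 54.28495042890219, 'cx': 256.21845860069044, 'cy': 193.8072245401351, 'distortion': array([-0.07092676,  0.        ,  0.        ,  0.        ,  0.        ]), 'origin': array([ 0.29387023, -1.35323708,  1.17573812]), 'attitude': array([-2.27100822e+00, -4.77703843e-04, -2.33796542e-01])}
crate_stamped [(0.88, [227, 139, 246, 174])]
crate_plain [(0.87, [220, 305, 268, 356]), (0.73, [247, 208, 281, 254])]
lane_mid [(0.79, [203, 178, 323, 223]), (0.51, [226, 142, 252, 171])]
full_crate [(0.73, [278, 168, 312, 200]), (0.39, [226, 142, 251, 173])]
multimeter [(0.74, [249, 210, 280, 252]), (0.57, [261, 150, 282, 171]), (0.26, [227, 142, 252, 171])]
screwdriver [(0.67, [290, 223, 318, 230])]
flux_bottle [(0.37, [226, 140, 247, 173]), (0.19, [248, 209, 277, 252])]
parts_cup [(0.38, [228, 133, 240, 141])]
solder_reel [(0.65, [265, 259, 284, 277])]
circuit_board [(0.83, [226, 278, 253, 306])]
tweezers []
```

View pics/top0.png

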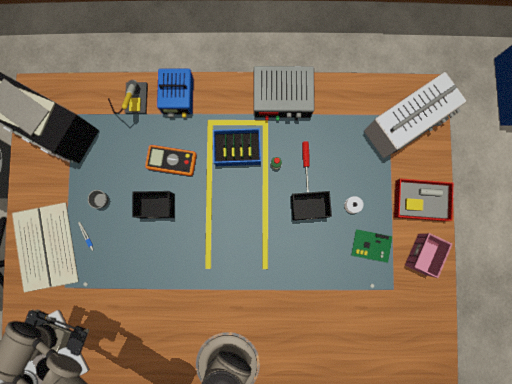

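View pics/side0.png

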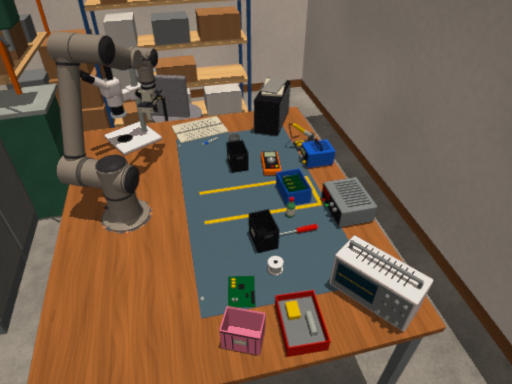

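The top picture shows the black crates at (154,205) and (311,206). The pink look-alike at (430,255) is excluded, as are the blue full crate at (237,147) and the red tray at (423,199). The side picture shows the same black crates at (237,156) and (264,231). I'll fit their poses and make a close crop to check the choice.

```bash
cat > h.py <<'E'
import numpy as np, cv2
from scipy.spatial.transform import Rotation as Ro
from scipy.optimize import least_squares
from cell import status, read_camera, camera_info, models
def cam(c):
    i=camera_info(c); f=192/np.tan(np.radians(i['vfov']/2))
    K=np.array([[f,0,i['cx']],[0,f,i['cy']],[0,0,1]])
    return K,np.array(i['distortion']),np.array(i['origin']),Ro.from_euler('xyz',i['attitude']).as_matrix()
def ray(c,px,z):
    K,D,o,R=cam(c); p=cv2.undistortPoints(np.array(px,float).reshape(-1,1,2),K,D).reshape(-1,2)
    d=np.c_[p,np.ones(len(p))]@R.T
    return (o+d*((z-o[2])/d[:,2])[:,None])[:,:2]
def proj(c,P):
    K,D,o,R=cam(c); r=cv2.Rodrigues(R.T)[0]
    return cv2.projectPoints(np.array(P,float),r,-R.T@o,K,D)[0].reshape(-1,2)
def box(x,y,yaw,sx=.09,sy=.13,sz=.11,z0=.002):
    B=np.array([[a*sx/2,b*sy/2,z0+k*sz] for a in(-1,1) for b in(-1,1) for k in(0,1)])
    B[:,:2]=B[:,:2]@np.array([[np.cos(yaw),np.sin(yaw)],[-np.sin(yaw),np.cos(yaw)]])
    return B+[x,y,0]
def hm(c,x,y,yaw,dims):
    h=cv2.convexHull((proj(c,box(x,y,yaw,*dims))*16).astype(np.int32))
    m=np.zeros((384,512),np.uint8); cv2.fillConvexPoly(m,h,255,cv2.LINE_AA,4); return m/255.
def fit(masks,x0,dims):
    from scipy.optimize import minimize
    def cost(p):
        s=0
        for c,m in masks.items():
            a=hm(c,*(p[:2]*1),p[2],dims); s+=1-np.minimum(a,m).sum()/np.maximum(a,m).sum()
        return s
    sim=np.array(x0)+np.array([[0,0,0],[.015,0,0],[0,.015,0],[0,0,.12]])
    r=minimize(cost,x0,method='Nelder-Mead',options=dict(initial_simplex=sim,xatol=1e-4,fatol=1e-4)); return r.x,r.fun
E
python3 - <<'E'
from h import *
im={c:read_camera(c) for c in('top','side')}
rt=[r for l in('crate_stamped','crate_plain') for r in models.regions_of('top',l)]
rs=[r for l in('crate_stamped','crate_plain') for r in models.regions_of('side',l)]
def pick(rs,u,v): 
    return max([r for r in rs if abs(sum(r['extent'][::2])/2-u)<15 and abs(sum(r['extent'][1::2])/2-v)<15],key=lambda r:r['conf'])['mask'].astype(float)
for n,t,s in(('L',(154,205),(237,156)),('R',(311,206),(264,231))):
    x0=list(ray('top',[t],.06)[0])+[0.]
    mt,ms=pick(rt,*t),pick(rs,*s)
    print(n,x0,fit({'top':mt},x0,(.09,.13,.11)),fit({'top':mt,'side':ms},x0,(.09,.13,.11)))
print('lane tape px (208,122..268),(265): ',ray('top',[(210,125),(208,267),(265,125),(265,267)],.002))
for n,e,z in(('full',(211,127,262,165),.05),('mm',(146,146,198,177),.03),('sd',(300,141,312,192),.01),('flux',(272,159,282,170),.05),('cup',(86,190,108,210),.03),('reel',(344,200,364,212),.03),('pcb',(351,232,392,262),.005),('tw',(79,225,92,250),.005)):
    print(n,ray('top',[e[:2],e[2:]],z).round(3).tolist())
a=cv2.resize(im['top'][180:225,120:345],None,fx=3.5,fy=3.5,interpolation=cv2.INTER_CUBIC)
cv2.imwrite('pics/crop1.png',a[:,:,::-1])
E
```

```text
L [np.float64(0.5751585120176415), np.float64(0.26408390011471616), 0.0] (array([0.57567767, 0.26619329, 0.04504975]), np.float64(0.051984804677559504)) (array([0.57580775, 0.26534024, 0.00070105]), np.float64(0.15727384962321878))
R [np.float64(0.574202010673756), np.float64(-0.3012462524318764), 0.0] (array([ 0.57567859, -0.2985444 ,  0.07688067]), np.float64(0.07155177661884371)) (array([ 0.57607384, -0.29847117,  0.06155678]), np.float64(0.14161214846359227))
lane tape px (208,122..268),(265):  [[ 0.88512579  0.07284252]
 [ 0.35151168  0.07229132]
 [ 0.88595381 -0.13615008]
 [ 0.35260573 -0.13756875]]
full [[0.865, 0.064], [0.724, -0.125]]
mm [[0.798, 0.308], [0.682, 0.111]]
sd [[0.823, -0.268], [0.63, -0.312]]
flux [[0.746, -0.161], [0.706, -0.198]]
cup [[0.632, 0.527], [0.558, 0.442]]
reel [[0.599, -0.427], [0.555, -0.5]]
pcb [[0.482, -0.456], [0.371, -0.608]]
tw [[0.503, 0.558], [0.41, 0.505]]
```

View pics/crop1.png

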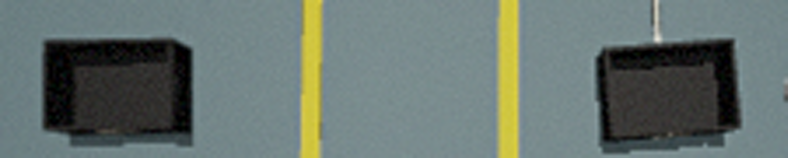

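The crop shows two identical black crates, left at about (117,85) and right at about (668,90). The screwdriver tip sits at the right crate's far wall. I'll tip both towards the robot with the fingers straddling the far rim: the outer finger pushes and the inner finger brakes.

>>> {"method": "send_rows", "body": {
  "plan": [
    {"offset": [0,0,0],"yaw": 0.15},
    {"offset": [0,0,0],"yaw": 0.15},
    {"offset": [0,0,0],"yaw": 0.15},
    {"offset": [0,0,0],"yaw": 0.15},
    {"offset": [0,0,0],"yaw": 0.15},
    {"offset": [0,0,0],"yaw": 0.15},
    {"offset": [0,0,0],"yaw": 0.15},
    {"offset": [0,0,0],"yaw": 0.15},
    {"offset": [0,0,0],"yaw": 0.031}
  ],
  "hand": 0.717
}}

```text
time: 2.4
tool_pos: [0.175, 0.495, 0.2518]
tool_rot: [3.142, -0.0, 1.566]
contact_force: [-0.5, -1.1, 0.5]
opening: 0.0273
grip_force: 0.0
```

```bash
cat > tip.py <<'E'
import numpy as np
def path(xp,t0=0,t1=88,step=3):
    """TCP (x,z) while tipping about pivot x=xp toward -x"""
    out=[]
    for t in np.arange(t0,t1+.1,step):
        r=np.radians(t);c,s,tn=np.cos(r),np.sin(r),np.tan(r)
        o=.026 if t<67 else .060
        d=min(.012,.018/max(tn,.01)) if t<67 else min(.008,.052/tn)
        xr=xp+.09*c-.11*s; zr=.002+.09*s+.11*c
        cA=xr+d*tn-o/2; cB=xp+.086*c-.11*s+o/2
        w=np.clip((t-38)/17,0,1)
        out.append((t,(1-w)*cA+w*cB,zr-d+.025))
    return np.array(out)
if __name__=='__main__':
    p=path(.531);print(np.c_[p[:,0],p[:,1:]*1000].round(0).astype(int).tolist())
    q=np.diff((p[:,1:]*1000).round(0),axis=0).astype(int);print([[int(p[i+1,0]),0,int(a),int(-b)] for i,(a,b) in enumerate(q)])
E
python3 tip.py
```

```text
[[0, 608, 125], [3, 603, 130], [6, 597, 134], [9, 592, 138], [12, 586, 141], [15, 580, 145], [18, 574, 147], [21, 567, 150], [24, 561, 152], [27, 554, 154], [30, 548, 155], [33, 541, 156], [36, 535, 157], [39, 529, 157], [42, 525, 157], [45, 520, 156], [48, 516, 155], [51, 511, 154], [54, 505, 152], [57, 499, 151], [60, 492, 150], [63, 485, 148], [66, 478, 146], [69, 489, 142], [72, 483, 139], [75, 477, 134], [78, 471, 130], [81, 466, 125], [84, 461, 123], [87, 456, 120]]
[[3, 0, -5, -5], [6, 0, -6, -4], [9, 0, -5, -4], [12, 0, -6, -3], [15, 0, -6, -4], [18, 0, -6, -2], [21, 0, -7, -3], [24, 0, -6, -2], [27, 0, -7, -2], [30, 0, -6, -1], [33, 0, -7, -1], [36, 0, -6, -1], [39, 0, -6, 0], [42, 0, -4, 0], [45, 0, -5, 1], [48, 0, -4, 1], [51, 0, -5, 1], [54, 0, -6, 2], [57, 0, -6, 1], [60, 0, -7, 1], [63, 0, -7, 2], [66, 0, -7, 2], [69, 0, 11, 4], [72, 0, -6, 3], [75, 0, -6, 5], [78, 0, -6, 4], [81, 0, -5, 5], [84, 0, -5, 2], [87, 0, -5, 3]]
```

>>> {"method": "send_rows", "body": {
  "plan": [
    {"offset": [-10,20,0],"yaw": 0},
    {"offset": [-20,40,0],"yaw": 0},
    {"offset": [-21,42,0],"yaw": 0},
    {"offset": [-22,42,0],"yaw": 0},
    {"offset": [-22,42,0],"yaw": 0},
    {"offset": [-22,42,0],"yaw": 0},
    {"offset": [-22,42,0],"yaw": 0},
    {"offset": [-22,42,0],"yaw": 0},
    {"offset": [-22,42,0],"yaw": 0},
    {"offset": [-20,40,0],"yaw": 0},
    {"offset": [-16,30,20],"yaw": 0},
    {"offset": [-8,20,30],"yaw": 0},
    {"offset": [0,0,20],"yaw": 0},
    {"offset": [0,0,0],"yaw": 0},
    {"offset": [0,0,0],"yaw": 0}
  ]
}}

```text
time: 3.9
tool_pos: [0.6189, 0.2682, 0.182]
tool_rot: [-3.141, -0.0, 1.571]
contact_force: [0.0, -0.0, 0.8]
opening: 0.0258
grip_force: 0.0
```

>>> {"method": "send_rows", "body": {
  "plan": [
    {"offset": [0,0,15],"yaw": 0},
    {"offset": [0,0,15],"yaw": 0},
    {"offset": [0,0,15],"yaw": 0},
    {"offset": [0,0,12],"yaw": 0},
    {"offset": [0,0,0],"yaw": 0},
    {"offset": [0,-4,0],"yaw": 0},
    {"offset": [0,-4,0],"yaw": 0},
    {"offset": [0,0,0],"yaw": 0},
    {"offset": [0,0,0],"yaw": 0}
  ]
}}

```text
time: 4.8
tool_pos: [0.6111, 0.2681, 0.1255]
tool_rot: [3.14, -0.0, 1.571]
contact_force: [0.3, 0.3, -0.1]
opening: 0.026
grip_force: 0.0
```

```bash
python3 - <<'E'
from h import *
a=[]
for c,r in(('top',(125,170,215,260)),('side',(100,120,300,260))):
    im=read_camera(c)[:,:,::-1]
    if c=='top': im=im[160:250,105:225]
    else: im=im[100:190,190:310]
    a.append(cv2.resize(im,None,fx=3.3,fy=3.3,interpolation=cv2.INTER_CUBIC))
cv2.imwrite('pics/c2.png',np.hstack(a))
E
```

```text
(no output)
```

View pics/c2.png

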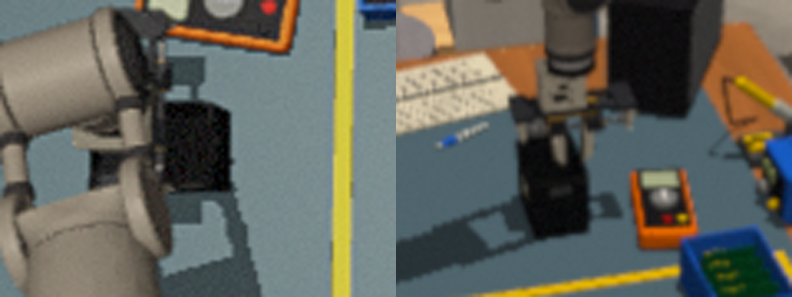

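The right-hand view shows the fingers straddling the crate's far rim near (565,140), one inside and one outside. I'll start tipping to 36°.

>>> {"method": "send_rows", "body": {
  "plan": [
    {"offset": [0,-3,0],"yaw": 0},
    {"offset": [0,-5,-5],"yaw": 0},
    {"offset": [0,-6,-4],"yaw": 0},
    {"offset": [0,-5,-4],"yaw": 0},
    {"offset": [0,-6,-3],"yaw": 0},
    {"offset": [0,-6,-4],"yaw": 0},
    {"offset": [0,-6,-2],"yaw": 0},
    {"offset": [0,-7,-3],"yaw": 0},
    {"offset": [0,-6,-2],"yaw": 0},
    {"offset": [0,-7,-2],"yaw": 0},
    {"offset": [0,0,0],"yaw": 0}
  ]
}}

```text
time: 6.0
tool_pos: [0.5529, 0.2683, 0.154]
tool_rot: [-3.141, -0.0, 1.571]
contact_force: [2.0, -0.8, 2.5]
opening: 0.026
grip_force: 1.2
```

```bash
python3 - <<'E'
from h import *
a=[]
for c in('top','side'):
    im=read_camera(c)[:,:,::-1]
    im=im[160:250,105:225] if c=='top' else im[100:190,190:310]
    a.append(cv2.resize(im,None,fx=3.3,fy=3.3,interpolation=cv2.INTER_CUBIC))
cv2.imwrite('pics/c3.png',np.hstack(a)); print(status.observe()['contact_force'])
E
```

```text
[ 1.1159411  -0.11650238  1.82132767]
```

View pics/c3.png

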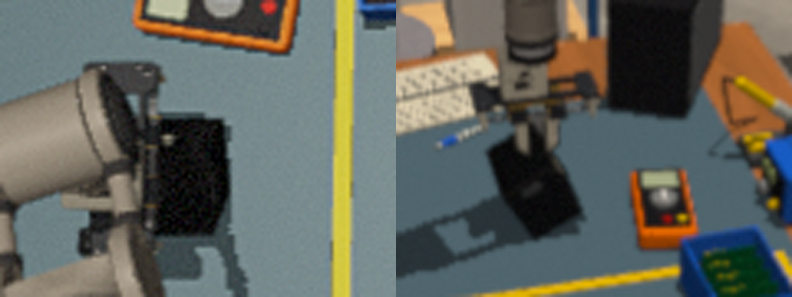

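The crate is tipped about 27° around its near edge, seen at (535,185) in the right-hand view, with no slip. I'll continue through balance to 66°.

>>> {"method": "send_rows", "body": {
  "plan": [
    {"offset": [0,-6,-1],"yaw": 0},
    {"offset": [0,-7,-1],"yaw": 0},
    {"offset": [0,-6,-1],"yaw": 0},
    {"offset": [0,-6,0],"yaw": 0},
    {"offset": [0,-4,0],"yaw": 0},
    {"offset": [0,-5,1],"yaw": 0},
    {"offset": [0,-4,1],"yaw": 0},
    {"offset": [0,-5,1],"yaw": 0},
    {"offset": [0,-6,2],"yaw": 0},
    {"offset": [0,-6,1],"yaw": 0},
    {"offset": [0,-7,1],"yaw": 0},
    {"offset": [0,-7,2],"yaw": 0},
    {"offset": [0,-7,2],"yaw": 0},
    {"offset": [0,0,0],"yaw": 0}
  ]
}}

```text
time: 7.5
tool_pos: [0.4766, 0.268, 0.1454]
tool_rot: [-3.14, 0.0, 1.571]
contact_force: [-0.4, -0.1, 0.7]
opening: 0.0263
grip_force: 0.4
```

>>> {"method": "send_rows", "body": {
  "plan": [
    {"offset": [0,6,0],"yaw": 0},
    {"offset": [0,6,0],"yaw": 0},
    {"offset": [0,5,0],"yaw": 0},
    {"offset": [0,0,0],"yaw": 0},
    {"offset": [0,0,0],"yaw": 0}
  ],
  "hand": 0.348
}}

```text
time: 8.0
tool_pos: [0.4952, 0.2679, 0.1455]
tool_rot: [-3.141, 0.0, 1.57]
contact_force: [-0.6, -0.3, -0.7]
opening: 0.0586
grip_force: 0.2
```

>>> {"method": "send_rows", "body": {
  "plan": [
    {"offset": [0,-6,4],"yaw": 0},
    {"offset": [0,-6,3],"yaw": 0},
    {"offset": [0,-6,5],"yaw": 0},
    {"offset": [0,-6,4],"yaw": 0},
    {"offset": [0,-5,5],"yaw": 0},
    {"offset": [0,-5,2],"yaw": 0},
    {"offset": [0,-5,3],"yaw": 0},
    {"offset": [0,-5,1],"yaw": 0},
    {"offset": [0,0,0],"yaw": 0},
    {"offset": [0,0,-20],"yaw": 0},
    {"offset": [0,0,-40],"yaw": 0}
  ]
}}

```text
time: 9.1
tool_pos: [0.4499, 0.2674, 0.1772]
tool_rot: [-3.137, 0.002, 1.571]
contact_force: [0.9, 0.1, -0.1]
opening: 0.0598
grip_force: 0.0
```

```bash
python3 - <<'E'
from h import *
im=read_camera('side'); top=read_camera('top'); print(status.observe()['tool_pos'],status.observe()['contact_force'])
a=[cv2.resize(i[:,:,::-1],None,fx=3.3,fy=3.3,interpolation=cv2.INTER_CUBIC) for i in(top[160:250,105:225],im[100:190,190:310])]
cv2.imwrite('pics/c4.png',np.hstack(a))
E
```

```text
[0.45396016 0.26919243 0.18370746] [-0.44162746  1.03664969  0.69607111]
```

View pics/c4.png

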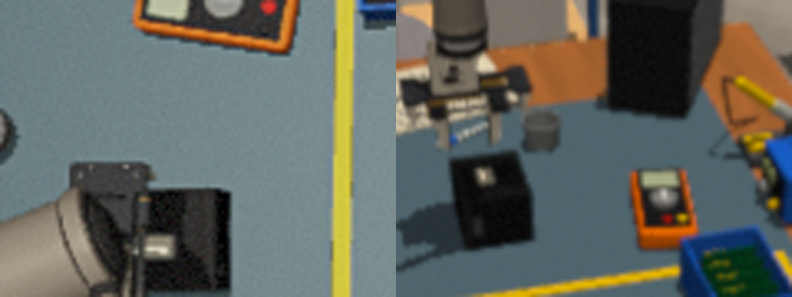

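The left crate lies on its side, seen at (490,205) in the right-hand view. I'll move to the right crate, turning −0.07 to match its yaw.

>>> {"method": "send_rows", "body": {
  "plan": [
    {"offset": [-10,5,-10],"yaw": 0},
    {"offset": [-30,10,0],"yaw": 0},
    {"offset": [-45,15,0],"yaw": 0},
    {"offset": [-45,15,0],"yaw": 0},
    {"offset": [-45,15,0],"yaw": 0},
    {"offset": [-45,15,0],"yaw": 0},
    {"offset": [-45,15,0],"yaw": 0},
    {"offset": [-45,15,0],"yaw": 0},
    {"offset": [-45,15,0],"yaw": 0},
    {"offset": [-45,15,0],"yaw": 0},
    {"offset": [-45,15,0],"yaw": 0},
    {"offset": [-45,10,0],"yaw": 0},
    {"offset": [-45,5,0],"yaw": 0},
    {"offset": [-30,0,0],"yaw": 0},
    {"offset": [0,0,0],"yaw": -0.07},
    {"offset": [0,0,0],"yaw": 0},
    {"offset": [0,0,0],"yaw": 0}
  ],
  "hand": 0.717
}}

```text
time: 10.9
tool_pos: [0.6155, -0.2971, 0.188]
tool_rot: [-3.141, -0.001, 1.639]
contact_force: [0.5, -0.9, 0.8]
opening: 0.0258
grip_force: 0.0
```

>>> {"method": "send_rows", "body": {
  "plan": [
    {"offset": [0,3,16],"yaw": 0},
    {"offset": [0,0,16],"yaw": 0},
    {"offset": [0,0,16],"yaw": 0},
    {"offset": [0,0,14],"yaw": 0},
    {"offset": [0,0,0],"yaw": 0},
    {"offset": [0,0,0],"yaw": 0}
  ]
}}

```text
time: 11.5
tool_pos: [0.6191, -0.2964, 0.1264]
tool_rot: [-3.141, -0.0, 1.641]
contact_force: [0.5, -0.9, -0.5]
opening: 0.0257
grip_force: 0.0
```

```bash
python3 - <<'E'
from h import *
im=read_camera('side'); top=read_camera('top'); print(status.observe()['tool_pos'],status.observe()['contact_force'])
a=[cv2.resize(i[:,:,::-1],None,fx=3.3,fy=3.3,interpolation=cv2.INTER_CUBIC) for i in(top[160:250,255:375],im[180:270,210:330])]
cv2.imwrite('pics/c5.png',np.hstack(a))
E
```

```text
[ 0.61949005 -0.29688672  0.12760648] [ 0.04905828  0.75165706 -0.53355672]
```

View pics/c5.png

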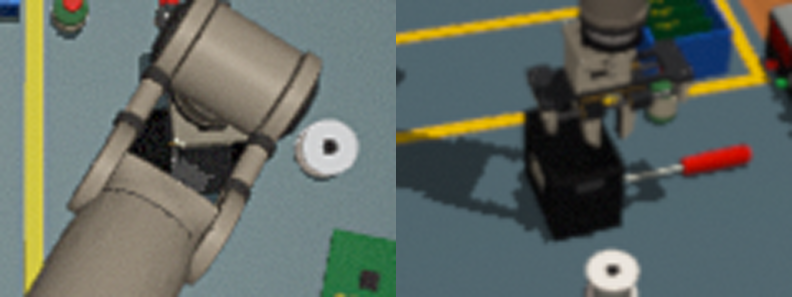

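The fingers straddle the right crate's far rim at about (605,130) in the right-hand view. I'll tip it the same way.

>>> {"method": "send_rows", "body": {
  "plan": [
    {"offset": [0,-5,1],"yaw": 0},
    {"offset": [0,-5,0],"yaw": 0},
    {"offset": [0,-6,-5],"yaw": 0},
    {"offset": [0,-6,-4],"yaw": 0},
    {"offset": [0,-5,-4],"yaw": 0},
    {"offset": [0,-6,-3],"yaw": 0},
    {"offset": [0,-6,-4],"yaw": 0},
    {"offset": [0,-6,-2],"yaw": 0},
    {"offset": [0,-7,-3],"yaw": 0},
    {"offset": [0,-6,-2],"yaw": 0},
    {"offset": [0,-7,-2],"yaw": 0},
    {"offset": [0,0,0],"yaw": 0}
  ]
}}

```text
time: 12.8
tool_pos: [0.5529, -0.3015, 0.1547]
tool_rot: [-3.14, -0.0, 1.64]
contact_force: [0.8, -0.4, 3.2]
opening: 0.026
grip_force: 1.1
```

>>> {"method": "send_rows", "body": {
  "plan": [
    {"offset": [0,-6,-1],"yaw": 0},
    {"offset": [0,-7,-1],"yaw": 0},
    {"offset": [0,-6,-1],"yaw": 0},
    {"offset": [0,-6,0],"yaw": 0},
    {"offset": [0,-4,0],"yaw": 0},
    {"offset": [0,-5,1],"yaw": 0},
    {"offset": [0,-4,1],"yaw": 0},
    {"offset": [0,-5,1],"yaw": 0},
    {"offset": [0,-6,2],"yaw": 0},
    {"offset": [0,-6,1],"yaw": 0},
    {"offset": [0,-7,1],"yaw": 0},
    {"offset": [0,-7,2],"yaw": 0},
    {"offset": [0,-7,2],"yaw": 0},
    {"offset": [0,0,0],"yaw": 0}
  ]
}}

```text
time: 14.2
tool_pos: [0.4771, -0.3066, 0.1464]
tool_rot: [-3.141, -0.001, 1.64]
contact_force: [-0.9, 0.4, 0.5]
opening: 0.0262
grip_force: 0.3
```

>>> {"method": "send_rows", "body": {
  "plan": [
    {"offset": [0,6,0],"yaw": 0},
    {"offset": [0,6,0],"yaw": 0},
    {"offset": [0,5,0],"yaw": 0},
    {"offset": [0,0,0],"yaw": 0},
    {"offset": [0,0,0],"yaw": 0}
  ],
  "hand": 0.348
}}

```text
time: 14.7
tool_pos: [0.4955, -0.3052, 0.1465]
tool_rot: [-3.141, -0.0, 1.641]
contact_force: [-0.6, -0.3, -0.0]
opening: 0.0587
grip_force: 0.2
```

>>> {"method": "send_rows", "body": {
  "plan": [
    {"offset": [0,-6,4],"yaw": 0},
    {"offset": [0,-6,3],"yaw": 0},
    {"offset": [0,-6,5],"yaw": 0},
    {"offset": [0,-6,4],"yaw": 0},
    {"offset": [0,-5,5],"yaw": 0},
    {"offset": [0,-5,2],"yaw": 0},
    {"offset": [0,-5,3],"yaw": 0},
    {"offset": [0,-5,1],"yaw": 0},
    {"offset": [0,0,0],"yaw": 0},
    {"offset": [0,0,-20],"yaw": 0},
    {"offset": [0,0,-40],"yaw": 0}
  ]
}}

```text
time: 15.8
tool_pos: [0.4505, -0.3075, 0.178]
tool_rot: [-3.138, -0.004, 1.641]
contact_force: [0.5, -0.3, -0.4]
opening: 0.06
grip_force: 0.0
```

```bash
python3 - <<'E'
from h import *
im=read_camera('side'); top=read_camera('top'); print(status.observe()['tool_pos'],status.observe()['contact_force'])
a=[cv2.resize(i[:,:,::-1],None,fx=3.3,fy=3.3,interpolation=cv2.INTER_CUBIC) for i in(top[180:270,255:375],im[180:270,190:310])]
cv2.imwrite('pics/c6.png',np.hstack(a))
E
```

```text
[ 0.45381828 -0.31036709  0.18481811] [ 0.59247008 -0.13268299  0.92424364]
```

View pics/c6.png

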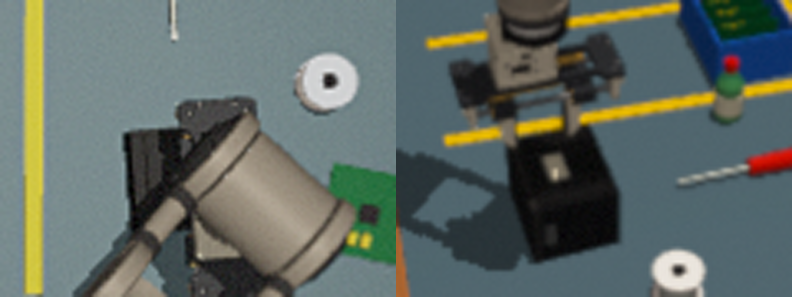

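Both crates lie on their sides, the right one at about (565,195) in the right-hand view, its base facing away (+x). I'll turn it slightly in place by pushing its base's right end, so that the side camera sees the base.

>>> {"method": "send_rows", "body": {
  "plan": [
    {"offset": [-20,30,0],"yaw": 0},
    {"offset": [-20,45,0],"yaw": 0},
    {"offset": [-9,46,0],"yaw": 0},
    {"offset": [0,0,40],"yaw": 0},
    {"offset": [0,0,40],"yaw": 0},
    {"offset": [0,0,35],"yaw": 0},
    {"offset": [0,-10,0],"yaw": 0},
    {"offset": [0,-10,0],"yaw": 0},
    {"offset": [0,-6,0],"yaw": 0},
    {"offset": [0,-6,0],"yaw": 0},
    {"offset": [0,-6,0],"yaw": 0},
    {"offset": [0,-6,0],"yaw": 0},
    {"offset": [0,-6,0],"yaw": 0},
    {"offset": [0,-6,0],"yaw": 0},
    {"offset": [0,-6,0],"yaw": 0},
    {"offset": [0,0,0],"yaw": 0}
  ],
  "hand": 1
}}

```text
time: 17.5
tool_pos: [0.5143, -0.3545, 0.0668]
tool_rot: [3.138, 0.003, 1.64]
contact_force: [3.1, -2.3, 2.9]
opening: 0.0004
grip_force: 2.0
```

>>> {"method": "send_rows", "body": {
  "plan": [
    {"offset": [0,30,0],"yaw": 0},
    {"offset": [0,20,-40],"yaw": 0},
    {"offset": [0,20,-50],"yaw": 0},
    {"offset": [0,40,-40],"yaw": 0},
    {"offset": [20,40,0],"yaw": 0},
    {"offset": [20,0,0],"yaw": 0}
  ]
}}

```text
time: 18.1
tool_pos: [0.6576, -0.3019, 0.1863]
tool_rot: [3.14, 0.0, 1.642]
contact_force: [-0.4, 1.3, -1.1]
opening: 0.0001
grip_force: 0.0
```

```bash
python3 - <<'E'
from h import *
im=read_camera('side'); top=read_camera('top'); print(status.observe()['tool_pos'],status.observe()['contact_force'])
def green(i):
    i=i.astype(int); return (i[:,:,1]>i[:,:,0]+18)&(i[:,:,1]>i[:,:,2]+8)
g=green(im); n,_,st,ce=cv2.connectedComponentsWithStats(g.astype(np.uint8)); print([(st[k][4],ce[k].round().tolist()) for k in range(1,n) if st[k][4]>4])
a=[cv2.resize(i[:,:,::-1],None,fx=3.3,fy=3.3,interpolation=cv2.INTER_CUBIC) for i in(top[180:270,255:375],im[180:270,190:310])]
cv2.imwrite('pics/c7.png',np.hstack(a))
E
```

```text
[ 0.65476485 -0.29991019  0.18560039] [ 0.07656949 -0.76913542  0.34581248]
[(np.int32(322), [6.0, 15.0]), (np.int32(4833), [39.0, 161.0]), (np.int32(28), [297.0, 179.0]), (np.int32(37), [292.0, 205.0]), (np.int32(17), [326.0, 205.0]), (np.int32(6), [290.0, 216.0]), (np.int32(732), [241.0, 292.0])]
```

View pics/c7.png

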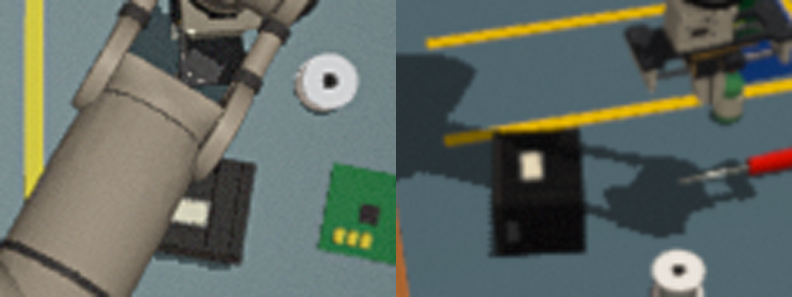

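The picture shows only a small turn (base edge near (235,162) left, crate at (540,195) right); no stamp visible yet. I'll turn it further by pushing the left end near the base, which doesn't shift it nearer.

>>> {"method": "send_rows", "body": {
  "plan": [
    {"offset": [20,-30,0],"yaw": 0.07},
    {"offset": [30,-45,0],"yaw": 0},
    {"offset": [30,-45,0],"yaw": 0},
    {"offset": [20,-48,0],"yaw": 0},
    {"offset": [0,0,40],"yaw": 0},
    {"offset": [0,0,40],"yaw": 0},
    {"offset": [0,0,36],"yaw": 0},
    {"offset": [-15,0,0],"yaw": 0},
    {"offset": [-15,0,0],"yaw": 0},
    {"offset": [-7,0,0],"yaw": 0},
    {"offset": [-7,0,0],"yaw": 0},
    {"offset": [-7,0,0],"yaw": 0},
    {"offset": [-7,0,0],"yaw": 0},
    {"offset": [-7,0,0],"yaw": 0},
    {"offset": [-7,0,0],"yaw": 0},
    {"offset": [-7,0,0],"yaw": 0},
    {"offset": [-7,0,0],"yaw": 0},
    {"offset": [0,0,0],"yaw": 0}
  ]
}}

```text
time: 20.0
tool_pos: [0.4938, -0.298, 0.0705]
tool_rot: [3.141, 0.001, 1.57]
contact_force: [0.9, 0.6, -0.3]
opening: 0.0001
grip_force: 0.2
```

>>> {"method": "send_rows", "body": {
  "plan": [
    {"offset": [20,0,0],"yaw": 0},
    {"offset": [20,0,-40],"yaw": 0},
    {"offset": [40,0,-40],"yaw": 0},
    {"offset": [50,0,-30],"yaw": 0},
    {"offset": [50,0,0],"yaw": 0},
    {"offset": [50,0,0],"yaw": 0}
  ]
}}

```text
time: 20.6
tool_pos: [0.494, -0.0775, 0.1729]
tool_rot: [3.139, 0.001, 1.57]
contact_force: [1.0, 1.8, 0.5]
opening: 0.0008
grip_force: 0.0
```

```bash
python3 - <<'E'
from h import *
im=read_camera('side'); top=read_camera('top'); print(status.observe()['tool_pos'],status.observe()['contact_force'])
def green(i):
    i=i.astype(int); return (i[:,:,1]>i[:,:,0]+18)&(i[:,:,1]>i[:,:,2]+8)
g=green(im); n,_,st,ce=cv2.connectedComponentsWithStats(g.astype(np.uint8)); print([(int(st[k][4]),ce[k].round().tolist()) for k in range(1,n) if st[k][4]>2 and ce[k][1]>170])
a=[cv2.resize(i[:,:,::-1],None,fx=3.3,fy=3.3,interpolation=cv2.INTER_CUBIC) for i in(top[190:280,255:375],im[190:280,190:310])]
cv2.imwrite('pics/c8.png',np.hstack(a))
for c in('top','side'):
  for l in('crate_stamped','crate_plain'): print(c,l,[(round(r['conf'],2),[int(v) for v in r['extent']]) for r in models.regions_of(c,l)])
E
```

```text
[ 0.49309816 -0.07364436  0.17204247] [ 0.35642278 -1.35321171 -0.35497326]
[(240, [293.0, 183.0]), (51, [291.0, 206.0]), (17, [326.0, 205.0]), (5, [290.0, 216.0]), (732, [241.0, 292.0]), (3, [254.0, 296.0])]
top crate_stamped [(0.91, [133, 216, 176, 248])]
top crate_plain [(0.78, [307, 224, 355, 264]), (0.63, [406, 234, 454, 275])]
side crate_stamped [(0.56, [204, 148, 225, 174]), (0.36, [215, 229, 251, 273])]
side crate_plain [(0.9, [219, 306, 264, 356]), (0.43, [202, 145, 224, 175])]
```

View pics/c8.png

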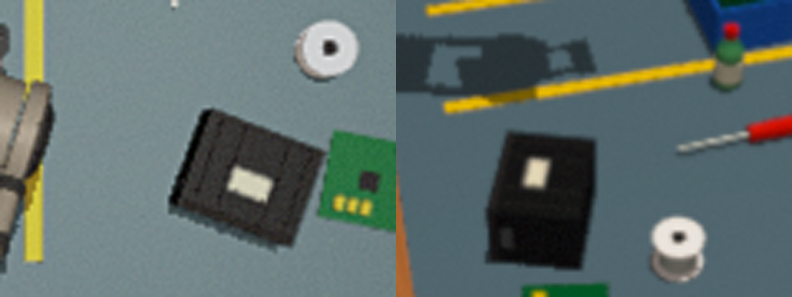

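```bash
python3 - <<'E'
from h import *
im=read_camera('side'); read_camera('top')
m=[r['mask'].astype(float) for r in models.regions_of('top','crate_plain') if r['extent'][0]<350][0]
p,f=fit({'top':m},[.44,-.34,-.33],(.11,.13,.09)); print('R',p,f)
m=[r['mask'].astype(float) for r in models.regions_of('top','crate_stamped') if r['extent'][0]<200][0]
print('L',*fit({'top':m},[.476,.266,0],(.11,.13,.09)))
B=box(*p,.11,.13,.09)
# base face local +x: corners
print('base face px',proj('side',B[4:]).round(1).tolist())
c,s=np.cos(p[2]),np.sin(p[2]);n=np.array([c,s,0]);b=np.array([p[0],p[1],.047])+.055*n
v=cam('side')[2]-b;print('cos',n@v/np.linalg.norm(v))
t=np.array([-s,c,0]);ci=proj('side',[b+.029*(np.cos(a)*t+np.sin(a)*np.array([0,0,1])) for a in np.linspace(0,6.28,9)]);print('stamp px',ci.round(1).tolist())
for r in range(234,270,3): print(r,[tuple(int(q) for q in x) for x in im[r,363-363+364-0-0:364] ] if 0 else [tuple(int(q) for q in im[r,cx]) for cx in range(364,373)] if 0 else [tuple(int(q) for q in im[r,cx]) for cx in range(366-0-120+0,374-120)])
E
```

```text
R [ 0.44035849 -0.36694518 -0.36122246] 0.04927197939054051
L [0.47609935 0.26417557 0.02404649] 0.06323499764800744
base face px [[245.9, 271.3], [245.5, 256.3], [250.5, 246.6], [250.3, 231.6]]
cos 0.10440468821742233
stamp px [[249.2, 245.8], [248.8, 243.9], [248.0, 246.3], [247.3, 251.7], [247.1, 256.8], [247.5, 258.6], [248.2, 256.0], [248.9, 250.8], [249.2, 245.8]]
234 [(22, 20, 20), (25, 25, 24), (24, 21, 22), (23, 26, 28), (47, 60, 65), (77, 97, 105), (80, 101, 109), (80, 101, 108)]
237 [(22, 21, 20), (20, 20, 18), (20, 19, 20), (19, 24, 24), (47, 59, 64), (76, 96, 104), (80, 100, 109), (79, 101, 109)]
240 [(21, 22, 22), (24, 21, 22), (16, 15, 16), (20, 22, 24), (49, 61, 65), (76, 97, 105), (79, 101, 108), (79, 100, 108)]
243 [(20, 19, 21), (19, 19, 19), (15, 14, 16), (17, 20, 23), (45, 57, 63), (78, 98, 106), (80, 102, 110), (79, 101, 109)]
246 [(20, 20, 19), (21, 20, 20), (17, 16, 15), (16, 21, 20), (46, 60, 64), (76, 98, 105), (80, 103, 110), (80, 102, 108)]
249 [(18, 17, 14), (14, 15, 15), (10, 11, 12), (23, 28, 31), (53, 66, 71), (77, 99, 106), (81, 103, 110), (79, 101, 108)]
252 [(19, 18, 18), (12, 11, 13), (16, 19, 21), (45, 57, 62), (74, 94, 102), (79, 102, 110), (80, 102, 110), (80, 102, 110)]
255 [(14, 13, 15), (11, 12, 12), (29, 35, 38), (58, 72, 78), (79, 99, 107), (81, 102, 111), (81, 102, 110), (81, 102, 111)]
258 [(10, 10, 9), (15, 18, 19), (45, 56, 61), (76, 96, 103), (80, 102, 110), (82, 103, 111), (81, 102, 110), (82, 103, 111)]
261 [(13, 15, 17), (36, 43, 47), (67, 83, 89), (81, 101, 108), (80, 102, 110), (80, 102, 109), (82, 102, 110), (80, 101, 110)]
264 [(17, 22, 23), (49, 61, 66), (78, 99, 106), (80, 102, 109), (80, 101, 110), (81, 102, 110), (82, 102, 110), (82, 103, 111)]
267 [(38, 46, 50), (67, 85, 90), (80, 100, 108), (81, 102, 110), (81, 103, 111), (81, 102, 110), (81, 102, 110), (80, 102, 110)]
```

The right crate's base is now turned to the side camera (view cosine 0.10). The predicted stamp pixels, around (248,251), are plain black. So the left crate should be the stamped one. I'll confirm by pushing it off-centre towards the lane, which also turns its base into view.

>>> {"method": "send_rows", "body": {
  "plan": [
    {"offset": [20,8,0],"yaw": 0},
    {"offset": [45,10,0],"yaw": 0},
    {"offset": [48,0,0],"yaw": 0},
    {"offset": [48,0,0],"yaw": 0},
    {"offset": [48,0,0],"yaw": 0},
    {"offset": [48,0,0],"yaw": 0},
    {"offset": [48,0,0],"yaw": 0},
    {"offset": [48,0,0],"yaw": 0},
    {"offset": [48,0,0],"yaw": 0},
    {"offset": [35,0,0],"yaw": 0},
    {"offset": [13,0,0],"yaw": 0},
    {"offset": [0,0,35],"yaw": 0},
    {"offset": [0,0,40],"yaw": 0},
    {"offset": [0,0,27],"yaw": 0},
    {"offset": [0,0,0],"yaw": 0}
  ]
}}

```text
time: 22.6
tool_pos: [0.51, 0.3677, 0.0652]
tool_rot: [-3.134, 0.005, 1.569]
contact_force: [-0.1, 0.1, -0.2]
opening: 0.0006
grip_force: 0.0
```

>>> {"method": "send_rows", "body": {
  "plan": [
    {"offset": [-12,0,0],"yaw": 0},
    {"offset": [-12,0,0],"yaw": 0},
    {"offset": [-8,0,0],"yaw": 0},
    {"offset": [-8,0,0],"yaw": 0},
    {"offset": [-8,0,0],"yaw": 0},
    {"offset": [-8,0,0],"yaw": 0},
    {"offset": [-8,0,0],"yaw": 0},
    {"offset": [-8,0,0],"yaw": 0},
    {"offset": [-8,0,0],"yaw": 0},
    {"offset": [0,0,0],"yaw": 0}
  ]
}}

```text
time: 23.6
tool_pos: [0.5127, 0.29, 0.0711]
tool_rot: [3.139, -0.001, 1.57]
contact_force: [0.6, 0.9, 0.3]
opening: 0.0003
grip_force: 0.4
```

```bash
cat > look.py <<'E'
from h import *
im=read_camera('side'); read_camera('top'); print(status.observe()['tool_pos'],status.observe()['contact_force'])
for l in('crate_stamped','crate_plain'):
    for r in models.regions_of('top',l):
        e=r['extent']
        if e[0]<400 and r['conf']>.2:
            u=[(e[0]+e[2])/2,(e[1]+e[3])/2]; x0=list(ray('top',[u],.06)[0])
            p,f=fit({'top':r['mask'].astype(float)},x0+[-.15],(.11,.13,.09)); print(l,round(r['conf'],2),p.round(3),round(f,3))
i=im.astype(int);g=(i[:,:,1]>i[:,:,0]+18)&(i[:,:,1]>i[:,:,2]+8)
n,_,st,ce=cv2.connectedComponentsWithStats(g.astype(np.uint8)); print([(int(st[k][4]),ce[k].round().tolist()) for k in range(1,n) if st[k][4]>2 and ce[k][0]>150])
E
python3 look.py
```

```text
[0.51189823 0.29009343 0.07020557] [0.3418645  0.4169821  0.60141773]
crate_stamped 0.55 [ 0.467  0.197 -0.083] 0.212
crate_plain 0.69 [ 0.44  -0.366 -0.353] 0.062
[(238, [293.0, 183.0]), (51, [291.0, 206.0]), (17, [326.0, 205.0]), (6, [290.0, 216.0]), (733, [241.0, 292.0])]
```

>>> {"method": "send_rows", "body": {
  "plan": [
    {"offset": [-8,0,0],"yaw": 0},
    {"offset": [-8,0,0],"yaw": 0},
    {"offset": [-8,0,0],"yaw": 0},
    {"offset": [-8,0,0],"yaw": 0},
    {"offset": [-8,0,0],"yaw": 0},
    {"offset": [0,0,0],"yaw": 0},
    {"offset": [20,0,0],"yaw": 0},
    {"offset": [30,0,0],"yaw": 0},
    {"offset": [40,0,-20],"yaw": 0},
    {"offset": [40,0,-40],"yaw": 0},
    {"offset": [40,0,-40],"yaw": 0},
    {"offset": [0,0,0],"yaw": 0}
  ]
}}

```text
time: 25.0
tool_pos: [0.513, 0.4161, 0.1657]
tool_rot: [3.133, -0.006, 1.575]
contact_force: [0.1, 0.1, -0.3]
opening: 0.0004
grip_force: 0.0
```

```bash
cat >> look.py <<'E'
for l in('crate_stamped','crate_plain'): print(l,[(round(r['conf'],2),[int(v) for v in r['extent']]) for r in models.regions_of('side',l)])
E
python3 look.py
```

```text
[0.51140418 0.41137287 0.16045158] [ 0.7539105  -0.59773661 -1.19962112]
crate_stamped 0.81 [ 0.466  0.174 -0.161] 0.102
crate_plain 0.86 [ 0.44  -0.367 -0.329] 0.073
[(239, [293.0, 183.0]), (51, [291.0, 206.0]), (17, [326.0, 205.0]), (6, [290.0, 216.0]), (731, [241.0, 292.0]), (4, [254.0, 298.0])]
crate_stamped [(0.86, [208, 154, 228, 185])]
crate_plain [(0.86, [217, 305, 266, 356]), (0.59, [216, 230, 253, 270])]
```

>>> {"method": "send_rows", "body": {
  "plan": [
    {"offset": [-40,10,0],"yaw": 0},
    {"offset": [-40,14,0],"yaw": 0},
    {"offset": [-40,0,0],"yaw": 0},
    {"offset": [-20,0,30],"yaw": 0},
    {"offset": [0,0,35],"yaw": 0},
    {"offset": [0,0,26],"yaw": 0},
    {"offset": [-8,0,0],"yaw": 0},
    {"offset": [-8,0,0],"yaw": 0},
    {"offset": [-8,0,0],"yaw": 0},
    {"offset": [-8,0,0],"yaw": 0},
    {"offset": [-8,0,0],"yaw": 0},
    {"offset": [-8,0,0],"yaw": 0},
    {"offset": [-8,0,0],"yaw": 0},
    {"offset": [-8,0,0],"yaw": 0},
    {"offset": [-8,0,0],"yaw": 0},
    {"offset": [-8,0,0],"yaw": 0},
    {"offset": [0,0,0],"yaw": 0}
  ]
}}

```text
time: 27.0
tool_pos: [0.5366, 0.1904, 0.0703]
tool_rot: [3.139, -0.0, 1.57]
contact_force: [1.7, 0.7, 0.5]
opening: 0.0006
grip_force: 0.8
```

>>> {"method": "send_rows", "body": {
  "plan": [
    {"offset": [20,0,0],"yaw": 0},
    {"offset": [30,0,0],"yaw": 0},
    {"offset": [40,0,-30],"yaw": 0},
    {"offset": [50,0,-40],"yaw": 0},
    {"offset": [50,0,-20],"yaw": 0},
    {"offset": [0,0,0],"yaw": 0}
  ]
}}

```text
time: 27.6
tool_pos: [0.5356, 0.3722, 0.1523]
tool_rot: [3.136, -0.004, 1.576]
contact_force: [0.5, 0.0, -0.6]
opening: 0.0009
grip_force: 0.0
```

```bash
python3 look.py
```

```text
[0.5348304  0.36709838 0.14881556] [ 0.84759651 -0.92328062 -0.01971264]
crate_stamped 0.69 [ 0.452  0.138 -0.408] 0.113
crate_plain 0.72 [ 0.441 -0.368 -0.345] 0.055
[(39, [228.0, 176.0]), (241, [293.0, 183.0]), (50, [291.0, 205.0]), (17, [326.0, 205.0]), (7, [290.0, 216.0]), (731, [241.0, 292.0])]
crate_stamped [(0.67, [203, 159, 230, 189])]
crate_plain [(0.78, [218, 232, 252, 271]), (0.69, [219, 305, 268, 357]), (0.59, [297, 223, 316, 231])]
```

A green stamp is now visible on the left crate's base: 39 green pixels at (228,176) in the side picture. The left crate is stamped and the right one is plain. I'll push it the rest of the way with two open fingertips so that it squares up.

>>> {"method": "send_rows", "body": {
  "plan": [
    {"offset": [-30,-26,0],"yaw": 0},
    {"offset": [-35,-26,0],"yaw": 0},
    {"offset": [-32,-26,0],"yaw": 0},
    {"offset": [0,0,30],"yaw": 0},
    {"offset": [0,0,30],"yaw": 0},
    {"offset": [0,0,19],"yaw": 0},
    {"offset": [0,0,0],"yaw": 0},
    {"offset": [-15,0,0],"yaw": 0},
    {"offset": [-10,0,0],"yaw": 0},
    {"offset": [-8,0,0],"yaw": 0},
    {"offset": [-8,0,0],"yaw": 0},
    {"offset": [-8,0,0],"yaw": 0},
    {"offset": [-8,0,0],"yaw": 0},
    {"offset": [-8,0,0],"yaw": 0},
    {"offset": [-8,0,0],"yaw": 0},
    {"offset": [-8,0,0],"yaw": 0},
    {"offset": [-8,0,0],"yaw": 0},
    {"offset": [0,0,0],"yaw": 0}
  ],
  "hand": 0.35
}}

```text
time: 29.7
tool_pos: [0.4577, 0.1795, 0.07]
tool_rot: [-3.141, 0.001, 1.57]
contact_force: [-1.2, 0.9, -1.2]
opening: 0.0595
grip_force: 0.5
```

```bash
python3 look.py
```

```text
[0.45732204 0.18005199 0.06984868] [-1.79156057 -0.41940271 -0.42564103]
crate_stamped 0.68 [ 0.457  0.11  -0.426] 0.202
crate_plain 0.79 [ 0.439 -0.366 -0.338] 0.067
[(237, [293.0, 183.0]), (25, [230.0, 180.0]), (51, [291.0, 206.0]), (17, [326.0, 205.0]), (6, [290.0, 216.0]), (733, [241.0, 292.0])]
crate_stamped [(0.72, [205, 162, 232, 195])]
crate_plain [(0.67, [215, 231, 252, 274]), (0.55, [220, 307, 267, 356])]
```

>>> {"method": "send_rows", "body": {
  "plan": [
    {"offset": [-9,0,0],"yaw": 0},
    {"offset": [-9,0,0],"yaw": 0},
    {"offset": [-9,0,0],"yaw": 0},
    {"offset": [-9,0,0],"yaw": 0},
    {"offset": [-9,0,0],"yaw": 0},
    {"offset": [-9,0,0],"yaw": 0},
    {"offset": [-9,0,0],"yaw": 0},
    {"offset": [-9,0,0],"yaw": 0},
    {"offset": [-9,0,0],"yaw": 0},
    {"offset": [-9,0,0],"yaw": 0},
    {"offset": [-9,0,0],"yaw": 0},
    {"offset": [-9,0,0],"yaw": 0},
    {"offset": [-9,0,0],"yaw": 0},
    {"offset": [-9,0,0],"yaw": 0},
    {"offset": [-6,0,0],"yaw": 0},
    {"offset": [0,0,0],"yaw": 0}
  ]
}}

```text
time: 31.6
tool_pos: [0.4575, 0.0476, 0.07]
tool_rot: [-3.141, 0.0, 1.57]
contact_force: [-1.8, -0.0, -0.7]
opening: 0.0596
grip_force: 0.5
```

>>> {"method": "send_rows", "body": {
  "plan": [
    {"offset": [15,0,0],"yaw": 0},
    {"offset": [30,0,0],"yaw": 0},
    {"offset": [40,0,-30],"yaw": 0},
    {"offset": [50,0,-40],"yaw": 0},
    {"offset": [50,0,-30],"yaw": 0},
    {"offset": [50,0,0],"yaw": 0},
    {"offset": [30,0,0],"yaw": 0},
    {"offset": [0,0,0],"yaw": 0}
  ]
}}

```text
time: 32.4
tool_pos: [0.4574, 0.2989, 0.1572]
tool_rot: [3.14, -0.001, 1.575]
contact_force: [0.5, -0.9, -0.5]
opening: 0.0598
grip_force: 0.0
```

```bash
python3 look.py; python3 - <<'E'
from h import *
# tapes at x~.46: yellow columns
im=read_camera('top').astype(int)
for r in (185,262):
    y=(im[r,:,0]>120)&(im[r,:,1]>110)&(im[r,:,2]<90); c=np.where(y)[0]; c=c[(c>190)&(c<285)]; print(r,c.tolist(),ray('top',[(c.min()-.5,r),(c.max()+.5,r)],.002).round(3).tolist() if len(c) else '')
for l in('crate_stamped',):
    for r in models.regions_of('top',l): print(r['conf'],r['extent'])
E
```

```text
[0.45731386 0.29562721 0.15667698] [-0.87519306 -0.20749448 -0.16466247]
crate_stamped 0.8 [ 0.453 -0.016 -0.477] 0.06
crate_stamped 0.52 [ 0.74   0.207 -0.437] 0.298
crate_plain 0.69 [ 0.738  0.209 -0.42 ] 0.281
crate_plain 0.59 [ 0.44  -0.369 -0.332] 0.051
[(240, [293.0, 183.0]), (50, [234.0, 196.0]), (50, [291.0, 205.0]), (17, [326.0, 205.0]), (5, [290.0, 216.0]), (733, [241.0, 292.0]), (3, [254.0, 296.0])]
crate_stamped [(0.86, [206, 176, 236, 213]), (0.42, [267, 257, 281, 274])]
crate_plain [(0.92, [221, 304, 269, 357]), (0.6, [215, 231, 253, 270]), (0.2, [204, 179, 241, 210])]
185 [207, 208, 209, 210, 211, 263, 264, 265, 266, 267] [[0.655, 0.082], [0.656, -0.146]]
262 [206, 207, 208, 209, 210, 262, 263, 264, 265, 266, 267] [[0.37, 0.082], [0.371, -0.147]]
0.97 [208.2, 217.4, 254.5, 259.0]
0.71 [89.7, 190.9, 105.3, 211.2]
0.32 [305.4, 223.6, 352.1, 264.4]
```

>>> {"method": "send_rows", "body": {
  "plan": [
    {"offset": [-40,0,0],"yaw": 0},
    {"offset": [-45,0,0],"yaw": 0},
    {"offset": [-45,0,0],"yaw": 0},
    {"offset": [-45,0,0],"yaw": 0},
    {"offset": [-15,0,30],"yaw": 0},
    {"offset": [0,0,35],"yaw": 0},
    {"offset": [0,0,22],"yaw": 0},
    {"offset": [-15,0,0],"yaw": 0},
    {"offset": [-15,0,0],"yaw": 0},
    {"offset": [-8,0,0],"yaw": 0},
    {"offset": [-8,0,0],"yaw": 0},
    {"offset": [-8,0,0],"yaw": 0},
    {"offset": [-8,0,0],"yaw": 0},
    {"offset": [-8,0,0],"yaw": 0},
    {"offset": [-6,0,0],"yaw": 0},
    {"offset": [0,0,0],"yaw": 0}
  ]
}}

```text
time: 34.4
tool_pos: [0.4578, 0.0287, 0.07]
tool_rot: [-3.142, 0.0, 1.57]
contact_force: [-0.9, -0.5, -0.3]
opening: 0.0593
grip_force: 0.5
```

```bash
python3 -c "
from cell import status;print(status.observe()['tool_pos'])"
```

```text
[0.45777428 0.02872801 0.07003743]
```

>>> {"method": "send_rows", "body": {
  "plan": [
    {"offset": [15,0,0],"yaw": 0},
    {"offset": [30,0,0],"yaw": 0},
    {"offset": [40,0,-30],"yaw": 0},
    {"offset": [50,0,-40],"yaw": 0},
    {"offset": [50,0,-30],"yaw": 0},
    {"offset": [50,0,0],"yaw": 0},
    {"offset": [50,0,0],"yaw": 0},
    {"offset": [0,0,0],"yaw": 0},
    {"offset": [0,0,0],"yaw": 0},
    {"offset": [0,0,0],"yaw": 0}
  ]
}}

```text
time: 35.4
tool_pos: [0.4576, 0.2955, 0.1567]
tool_rot: [-3.141, 0.001, 1.57]
contact_force: [0.2, -0.7, -0.1]
opening: 0.0596
grip_force: 0.0
```

```bash
cat > chk.py <<'E'
from h import *
read_camera('top'); read_camera('side')
for cam_ in (('top',),('top','side')):
    r=[max([q for q in models.regions_of(c,'crate_stamped') if (200<q['extent'][0]<215)],key=lambda q:q['conf']) for c in cam_]
    p,f=fit({c:q['mask'].astype(float) for c,q in zip(cam_,r)},[.453,-.034,-.45],(.11,.13,.09))
    s,c=np.sin(p[2]),np.cos(p[2]); print(p.round(4),round(f,3),'end y rel lane',[round(p[1]+a*.055*s+b*.065*c+.0325,3) for a in(-1,1) for b in(-1,1)])
E
python3 chk.py
```

```text
Traceback (most recent call last):
  File "chk.py", line 4, in <module>
    r=[max([q for q in models.regions_of(c,'crate_stamped') if (200<q['extent'][0]<215)],key=lambda q:q['conf']) for c in cam_]
       ~~~^^^^^^^^^^^^^^^^^^^^^^^^^^^^^^^^^^^^^^^^^^^^^^^^^^^^^^^^^^^^^^^^^^^^^^^^^^^^^^^^^^^^^^^^^^^^^^^^^^^^^^
ValueError: max() iterable argument is empty
```

```bash
sed -i 's/200<q\[.extent.\]\[0\]<215/195<q["extent"][0]<230 and q["extent"][1]<235/' chk.py; python3 chk.py; python3 look.py
```

```text
[ 0.4541 -0.0349 -0.496 ] 0.119 end y rel lane [np.float64(-0.033), np.float64(0.081), np.float64(-0.086), np.float64(0.029)]
[ 0.4543 -0.0345 -0.4248] 0.24 end y rel lane [np.float64(-0.039), np.float64(0.08), np.float64(-0.084), np.float64(0.035)]
[0.45786941 0.29623139 0.1570775 ] [0.0440322  0.25466811 0.34457288]
crate_stamped 0.62 [ 0.777 -0.248 -0.608] 0.889
crate_stamped 0.59 [ 0.455 -0.036 -0.497] 0.036
crate_plain 0.8 [ 0.441 -0.367 -0.352] 0.082
[(241, [293.0, 183.0]), (48, [235.0, 199.0]), (51, [291.0, 206.0]), (17, [326.0, 205.0]), (7, [290.0, 216.0]), (729, [241.0, 292.0]), (4, [254.0, 296.0])]
crate_stamped [(0.78, [207, 181, 239, 215])]
crate_plain [(0.98, [215, 230, 251, 271]), (0.61, [219, 306, 268, 356])]
```

```bash
python3 -c "
from cell import ticket;print(ticket.hand_in())"
```

```text
the job is handed in; nothing more can be done
None
```

I handed the job in: both crates were eased onto their sides, the stamped one (left at the start) measured fully between the tapes with about 11 mm to spare, and the plain one measured about 0.33 m from the lane's centre line; the hand-in returned no verdict.

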